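# Count the blue-banded bundles by touch

## Robot

A 6-joint arm with a two-finger parallel gripper is mounted at the origin on the work surface. World frame = base frame: x ahead of the robot, y to its left, z up, the work surface at z = 0. Lengths are in m, angles in degrees, forces in N, time in s.
With the tool pointing down it reaches from about 0.35 to 0.875 m from the base axis. Payload 4.2 kg.
Tool frame: the origin (TCP) lies on the centre line of the jaws, within the pads' length; the fingertips stand 19 mm ahead of it and the grasp point (between the pads) is the TCP; z points along the fingers, y is the line along which they close (so a half turn about z gives the same grasp; the last joint's range is limited). The gripper opens to 87 mm and grips with 3 to 60 N. Pads are 19 mm wide; open, the fingers measure 117 mm over their backs; the gripper's body (75 mm by 190 mm) begins 51 mm behind the grasp point.
Start: joints at [-53.136, 22.042, 0.453, 0, -68.411, -14.817], TCP at [0.235, -0.579, 0.242] pointing down, gripper open.
Joint ranges: [-179.83, 179.83], [-69.29, 118.12], [-61.27, 80.66], [-181.25, 117.63], [-171.15, -9.14], [-177.46, 177.46]. Speed limits (degrees/s): [159.86, 159.86, 180, 180, 180, 180].

## Interface

Orientations are given as a 3x3 rotation matrix whose columns are the frame's x, y, z axes.
In Python, from station import sense, capture, finish_job, search_frame, masks_of gives the robot as it stands.
- The arm moves only by the tool drive_tool, never from a script. Its argument "rows" is a list of rows, each a list of 7 numbers: the opening in per cent of the stroke, from 0 (shut) to 100 (fully open), then the shift along the world's x, y, z in mm, then the turn, a rotation vector about the world's x, y, z in rad. In form: [[fingers, dx, dy, dz, wx, wy, wz], ...]. A call has 1 to 5 rows; each row shifts and turns the commanded pose from where the row before left it; what a row does not reach is not made up. A row lasts 1/12 s, in which the tool goes at most 41.7 mm and 7.16 degrees, less where a joint would pass 70% of its speed; a pose out of reach is approached as far as the arm can. A call is refused whole if a number of a shift passes 41.7 or a number of a turn 0.125, either way. A call with a gripper value outside its range is refused whole. The fingers move at their own pace and stop on an object; the grip force is fixed at half the most. Time passes only in rows, so rows that do not move let the fingers close. It gives the time, the measured TCP pose, the force, the opening and the grip force at its end, in the units of the state.
- sense(): the state, without advancing time (a new reading comes with each control period).
- capture(name): name is "scene" or "top"; returns a dict with "frame" (480x640x3 uint8, red, green, blue), "z_map" (480x640 float32, m along the optical axis (not along the pixel's ray), 0 where there is no reading), "fx", "fy", "cx", "cy" (pixels), "R" (3x3) and "t" (3): a world point X has camera coordinates R X + t. Camera axes: x right, y down, z forward; pixel columns grow to the right and rows downward; lengths in m; the calibration is good to about 2 mm. A picture is of the moment at which its call begins.
- finish_job(): hands the job in; it is judged then, once.
Trained networks look in a picture, given as the dict that the camera call returned (one of the last four; its "shot" number tells which), for a name from the list of things; names that differ only in an ending like _2 or _b are one class to them, and where a whole thing is asked for, a point or a joint stands for the part that bears it (a point fixed in the world has none). Each returns a list of dicts, best first, with "p" (0 to 1); they miss things now and then, are a little off and sometimes report something else, mostly with a low value. They report only what shows in the picture. A call takes as long as a camera call.
- search_frame(label, picture): "xy" ([column, row] in pixels, amid what is visible of it).
- masks_of(label, picture): "region" (480x640 bool, what is visible of it) and "xy" ([column, row] in pixels, amid what is visible of it).
The state is a dict: "time_s": time; "joints": joint angles; "joint_velocities": joint speeds; "effort": joint torques, N m; "tcp_pos": TCP position; "ee_rot": TCP orientation; "wrist_force": force on the tool from outside, world axes, zero at the start; "moment": the same for the moment, N m; "gripper_width": opening from 0.0 (shut) to 1.0 (fully open); "gripper_force": force on a finger pad.
Only numpy, scipy, OpenCV 4.12 (cv2) and the standard library are available. Lean on these libraries where they do the work, as an engineer would, in place of code of your own. Each camera call takes 0.05 s, during which the arm holds its last target. There are 200 camera calls.

## Task

Count the blue-banded bundles of banknotes in the grey tray by touch: go along the row from the robot's left to its right and rest the fingertips lightly for a moment on the blue paper band on top of each one in turn, without touching the white-banded bundles between them. Do not press hard, and do not shift or pick up any bundle or disturb the other things on the desk. Finish while holding your place: keep the fingertips resting lightly on the last blue band when the program ends.

Things in the scene. Friction and masses are not known exactly. Their poses are not given: they have to be found in the camera images.
- tray: fixed shallow grey plastic tray, 230 (x) x 520 (y) x 14 mm with 4 mm floor; six bundles of notes lie side by side in a row along its y, their tops level, with gaps of only 4 to 26 mm between neighbours. Origin under its centre, z up; its y axis points roughly to the robot's left, turned by up to 0.25 rad
- blue1: blue-banded bundle of reddish-pink banknotes, a block 130 (x) x 63 (y) x 50 mm high, 0.3 to 0.6 kg, loose; origin at the centre of its underside, z up, y along the row towards the robot's left as the tray's. One of the four to count; the six bundles stand about 80 mm apart along the row, in any order
- blue2: blue-banded bundle of reddish-pink banknotes, a block 130 (x) x 63 (y) x 50 mm high, 0.3 to 0.6 kg, loose; origin at the centre of its underside, z up, y along the row towards the robot's left as the tray's. One of the four to count; the six bundles stand about 80 mm apart along the row, in any order
- blue3: blue-banded bundle of reddish-pink banknotes, a block 130 (x) x 63 (y) x 50 mm high, 0.3 to 0.6 kg, loose; origin at the centre of its underside, z up, y along the row towards the robot's left as the tray's. One of the four to count; the six bundles stand about 80 mm apart along the row, in any order
- blue4: blue-banded bundle of reddish-pink banknotes, a block 130 (x) x 63 (y) x 50 mm high, 0.3 to 0.6 kg, loose; origin at the centre of its underside, z up, y along the row towards the robot's left as the tray's. One of the four to count; the six bundles stand about 80 mm apart along the row, in any order
- white1: white-banded bundle of reddish-pink banknotes, a block 130 (x) x 63 (y) x 50 mm high, 0.3 to 0.6 kg, loose; origin at the centre of its underside, z up, y along the row towards the robot's left as the tray's. Bystander, not to be touched; the six bundles stand about 80 mm apart along the row, in any order
- white2: white-banded bundle of reddish-pink banknotes, a block 130 (x) x 63 (y) x 50 mm high, 0.3 to 0.6 kg, loose; origin at the centre of its underside, z up, y along the row towards the robot's left as the tray's. Bystander, not to be touched; the six bundles stand about 80 mm apart along the row, in any order
- blue1_band: the top face of the blue paper band round the middle of blue1, 28 mm (along the bundle's x) x 63 mm (its y); origin at the middle of the band, at the height of the note faces, 50 mm above the bundle's origin; the band's surface is 1.5 mm higher. Bundle and band give under a finger like packed paper, springing back: the top gives about 1 mm per 1.5 N, at most 4 mm (about 6.5 N), then it is hard
- blue2_band: the top face of the blue paper band round the middle of blue2, 28 mm (along the bundle's x) x 63 mm (its y); origin at the middle of the band, at the height of the note faces, 50 mm above the bundle's origin; the band's surface is 1.5 mm higher. Bundle and band give under a finger like packed paper, springing back: the top gives about 1 mm per 1.5 N, at most 4 mm (about 6.5 N), then it is hard
- blue3_band: the top face of the blue paper band round the middle of blue3, 28 mm (along the bundle's x) x 63 mm (its y); origin at the middle of the band, at the height of the note faces, 50 mm above the bundle's origin; the band's surface is 1.5 mm higher. Bundle and band give under a finger like packed paper, springing back: the top gives about 1 mm per 1.5 N, at most 4 mm (about 6.5 N), then it is hard
- blue4_band: the top face of the blue paper band round the middle of blue4, 28 mm (along the bundle's x) x 63 mm (its y); origin at the middle of the band, at the height of the note faces, 50 mm above the bundle's origin; the band's surface is 1.5 mm higher. Bundle and band give under a finger like packed paper, springing back: the top gives about 1 mm per 1.5 N, at most 4 mm (about 6.5 N), then it is hard
- pen: bystander: black and blue ballpoint pen, 128 mm long, 10 mm thick, lying in the front of the tray (side near the robot); origin under its middle, length along x
- coinroll: bystander: paper roll of coins, 25 mm thick, 55 mm long, lying in the front of the tray; origin under its middle, length along x
- spray: bystander: white spray bottle with a pink trigger head, 74 mm wide, 205 mm tall, standing at the left of the tray; origin under its centre
- calculator: bystander: black desk calculator 150 x 98 x 21 mm, lying beyond the tray; origin under its centre
- stamp: bystander: hand stamp, red block 50 x 32 mm with wooden handle, 84 mm tall, standing beyond the tray; origin under its centre
- striproll: bystander: roll of white banding paper, 84 mm across, 30 mm high, lying flat beyond the tray; origin under its centre

How it is judged (in metres and radians):
On the way, in this order (a step that is already met when the one before it is completed fails the run):
1. the fingertips rest on the band of the first blue-banded bundle from the robot's left (((contact force between the fingers and blue1_band above 0.3 N and y of blue1 in the frame of blue2 above 0 m and y of blue1 in the frame of blue3 above 0 m and y of blue1 in the frame of blue4 above 0 m) or (contact force between the fingers and blue2_band above 0.3 N and y of blue2 in the frame of blue1 above 0 m and y of blue2 in the frame of blue3 above 0 m and y of blue2 in the frame of blue4 above 0 m) or (contact force between the fingers and blue3_band above 0.3 N and y of blue3 in the frame of blue1 above 0 m and y of blue3 in the frame of blue2 above 0 m and y of blue3 in the frame of blue4 above 0 m) or (contact force between the fingers and blue4_band above 0.3 N and y of blue4 in the frame of blue1 above 0 m and y of blue4 in the frame of blue2 above 0 m and y of blue4 in the frame of blue3 above 0 m))), for 0.2 s.
2. the fingertips rest on the band of the second blue-banded bundle from the robot's left (((contact force between the fingers and blue1_band above 0.3 N and y of blue1 in the frame of blue2 below 0 m and y of blue1 in the frame of blue3 above 0 m and y of blue1 in the frame of blue4 above 0 m) or (contact force between the fingers and blue1_band above 0.3 N and y of blue1 in the frame of blue2 above 0 m and y of blue1 in the frame of blue3 below 0 m and y of blue1 in the frame of blue4 above 0 m) or (contact force between the fingers and blue1_band above 0.3 N and y of blue1 in the frame of blue2 above 0 m and y of blue1 in the frame of blue3 above 0 m and y of blue1 in the frame of blue4 below 0 m) or (contact force between the fingers and blue2_band above 0.3 N and y of blue2 in the frame of blue1 below 0 m and y of blue2 in the frame of blue3 above 0 m and y of blue2 in the frame of blue4 above 0 m) or (contact force between the fingers and blue2_band above 0.3 N and y of blue2 in the frame of blue1 above 0 m and y of blue2 in the frame of blue3 below 0 m and y of blue2 in the frame of blue4 above 0 m) or (contact force between the fingers and blue2_band above 0.3 N and y of blue2 in the frame of blue1 above 0 m and y of blue2 in the frame of blue3 above 0 m and y of blue2 in the frame of blue4 below 0 m) or (contact force between the fingers and blue3_band above 0.3 N and y of blue3 in the frame of blue1 below 0 m and y of blue3 in the frame of blue2 above 0 m and y of blue3 in the frame of blue4 above 0 m) or (contact force between the fingers and blue3_band above 0.3 N and y of blue3 in the frame of blue1 above 0 m and y of blue3 in the frame of blue2 below 0 m and y of blue3 in the frame of blue4 above 0 m) or (contact force between the fingers and blue3_band above 0.3 N and y of blue3 in the frame of blue1 above 0 m and y of blue3 in the frame of blue2 above 0 m and y of blue3 in the frame of blue4 below 0 m) or (contact force between the fingers and blue4_band above 0.3 N and y of blue4 in the frame of blue1 below 0 m and y of blue4 in the frame of blue2 above 0 m and y of blue4 in the frame of blue3 above 0 m) or (contact force between the fingers and blue4_band above 0.3 N and y of blue4 in the frame of blue1 above 0 m and y of blue4 in the frame of blue2 below 0 m and y of blue4 in the frame of blue3 above 0 m) or (contact force between the fingers and blue4_band above 0.3 N and y of blue4 in the frame of blue1 above 0 m and y of blue4 in the frame of blue2 above 0 m and y of blue4 in the frame of blue3 below 0 m))), for 0.2 s.
3. the fingertips rest on the band of the third blue-banded bundle from the robot's left (((contact force between the fingers and blue1_band above 0.3 N and y of blue1 in the frame of blue2 below 0 m and y of blue1 in the frame of blue3 below 0 m and y of blue1 in the frame of blue4 above 0 m) or (contact force between the fingers and blue1_band above 0.3 N and y of blue1 in the frame of blue2 below 0 m and y of blue1 in the frame of blue3 above 0 m and y of blue1 in the frame of blue4 below 0 m) or (contact force between the fingers and blue1_band above 0.3 N and y of blue1 in the frame of blue2 above 0 m and y of blue1 in the frame of blue3 below 0 m and y of blue1 in the frame of blue4 below 0 m) or (contact force between the fingers and blue2_band above 0.3 N and y of blue2 in the frame of blue1 below 0 m and y of blue2 in the frame of blue3 below 0 m and y of blue2 in the frame of blue4 above 0 m) or (contact force between the fingers and blue2_band above 0.3 N and y of blue2 in the frame of blue1 below 0 m and y of blue2 in the frame of blue3 above 0 m and y of blue2 in the frame of blue4 below 0 m) or (contact force between the fingers and blue2_band above 0.3 N and y of blue2 in the frame of blue1 above 0 m and y of blue2 in the frame of blue3 below 0 m and y of blue2 in the frame of blue4 below 0 m) or (contact force between the fingers and blue3_band above 0.3 N and y of blue3 in the frame of blue1 below 0 m and y of blue3 in the frame of blue2 below 0 m and y of blue3 in the frame of blue4 above 0 m) or (contact force between the fingers and blue3_band above 0.3 N and y of blue3 in the frame of blue1 below 0 m and y of blue3 in the frame of blue2 above 0 m and y of blue3 in the frame of blue4 below 0 m) or (contact force between the fingers and blue3_band above 0.3 N and y of blue3 in the frame of blue1 above 0 m and y of blue3 in the frame of blue2 below 0 m and y of blue3 in the frame of blue4 below 0 m) or (contact force between the fingers and blue4_band above 0.3 N and y of blue4 in the frame of blue1 below 0 m and y of blue4 in the frame of blue2 below 0 m and y of blue4 in the frame of blue3 above 0 m) or (contact force between the fingers and blue4_band above 0.3 N and y of blue4 in the frame of blue1 below 0 m and y of blue4 in the frame of blue2 above 0 m and y of blue4 in the frame of blue3 below 0 m) or (contact force between the fingers and blue4_band above 0.3 N and y of blue4 in the frame of blue1 above 0 m and y of blue4 in the frame of blue2 below 0 m and y of blue4 in the frame of blue3 below 0 m))), for 0.2 s.
4. the fingertips rest on the band of the fourth and last blue-banded bundle from the robot's left (((contact force between the fingers and blue1_band above 0.3 N and y of blue1 in the frame of blue2 below 0 m and y of blue1 in the frame of blue3 below 0 m and y of blue1 in the frame of blue4 below 0 m) or (contact force between the fingers and blue2_band above 0.3 N and y of blue2 in the frame of blue1 below 0 m and y of blue2 in the frame of blue3 below 0 m and y of blue2 in the frame of blue4 below 0 m) or (contact force between the fingers and blue3_band above 0.3 N and y of blue3 in the frame of blue1 below 0 m and y of blue3 in the frame of blue2 below 0 m and y of blue3 in the frame of blue4 below 0 m) or (contact force between the fingers and blue4_band above 0.3 N and y of blue4 in the frame of blue1 below 0 m and y of blue4 in the frame of blue2 below 0 m and y of blue4 in the frame of blue3 below 0 m))), for 0.2 s.
At the end, for the whole second after the job is handed in: All four blue bands touched in order from the robot's left to its right; the fingers still rest on the last one (the rightmost blue band) with more than 0.3 N and no more than 20 N, every bundle lies flat within 10 mm of where it started, and the other things within 15 mm (((contact force between the fingers and blue1_band above 0.3 N and y of blue1 in the frame of blue2 below 0 m and y of blue1 in the frame of blue3 below 0 m and y of blue1 in the frame of blue4 below 0 m) or (contact force between the fingers and blue2_band above 0.3 N and y of blue2 in the frame of blue1 below 0 m and y of blue2 in the frame of blue3 below 0 m and y of blue2 in the frame of blue4 below 0 m) or (contact force between the fingers and blue3_band above 0.3 N and y of blue3 in the frame of blue1 below 0 m and y of blue3 in the frame of blue2 below 0 m and y of blue3 in the frame of blue4 below 0 m) or (contact force between the fingers and blue4_band above 0.3 N and y of blue4 in the frame of blue1 below 0 m and y of blue4 in the frame of blue2 below 0 m and y of blue4 in the frame of blue3 below 0 m)) and distance of each of blue1, blue2, blue3, blue4, white1, white2 from where it was at the start of the episode below 0.01 m and angle between each of blue1, blue2, blue3, blue4, white1, white2's own z axis and vertical below 0.1 rad and linear speed of each of blue1, blue2, blue3, blue4, white1, white2 below 0.02 m/s and distance of each of pen, coinroll, spray, calculator, stamp, striproll from where it was at the start of the episode below 0.015 m); the arm keeps its last pose, push and grip.
It fails at once if a white-banded bundle is touched (contact force between any of the fingers, the arm and white1 above 0.5 N or contact force between any of the fingers, the arm and white2 above 0.5 N).
It fails at once if a bundle is pressed hard (over 20 N) (contact force between any of the fingers, the arm and blue1 above 20 N or contact force between any of the fingers, the arm and blue2 above 20 N or contact force between any of the fingers, the arm and blue3 above 20 N or contact force between any of the fingers, the arm and blue4 above 20 N).
It fails at once if a bundle is lifted, carried or pushed more than 10 mm from its place, or tipped (distance of any of blue1, blue2, blue3, blue4, white1, white2 from where it was at the start of the episode above 0.01 m or angle between any of blue1, blue2, blue3, blue4, white1, white2's own z axis and vertical above 0.1 rad).
It fails at once if another loose thing on the desk is moved more than 15 mm (distance of any of pen, coinroll, spray, calculator, stamp, striproll from where it was at the start of the episode above 0.015 m).
It also fails if it takes over 48 s, if anything falls off the work surface, if the arm or the gripper's body presses on something with over 40 N, if the wrist force passes 120 N, or if a joint passes its speed limit or range.

## Working session

There is one attempt and no reset: what is moved stays moved. The work goes in short steps, Python scripts to look and compute and a tool call to move; the robot and the scene stay as the last step left them, time stands still between calls to the robot, and variables do not carry over. Pictures are saved under pics/ and viewed, at most 10 in all, crops included, and the job is handed in when it is done.

Besides the shell and the picture viewer there is one more tool, called after "Request:" as name([rows], argument=value, ...), one row to a line, values as JSON. drive_tool: Moves the arm, as the interface text tells. Its arguments: {"type":"object","properties":{"rows":{"type":"array"}},"required":["rows"]}

```bash
mkdir -p pics; cat > h.py <<'E'
import numpy as np,cv2
from station import sense,capture,finish_job,search_frame,masks_of
def world(c,mask):
    v,u=np.nonzero(mask&(c["z_map"]>0)); z=c["z_map"][v,u]
    P=np.stack([(u-c["cx"])/c["fx"]*z,(v-c["cy"])/c["fy"]*z,z],1)
    return (P-np.array(c["t"]))@np.array(c["R"])
E
python3 - <<'E'
from h import *
s=sense();print(s["tcp_pos"],s["ee_rot"],s["gripper_width"],s["wrist_force"])
for n in("top","scene"):
    c=capture(n);cv2.imwrite(f"pics/{n}.png",c["frame"][:,:,::-1])
    print(n,c["R"],c["t"])
    h=cv2.cvtColor(c["frame"],cv2.COLOR_RGB2HSV)
    m=((h[...,0]>95)&(h[...,0]<130)&(h[...,1]>90)&(h[...,2]>60))
    k,l,st,ce=cv2.connectedComponentsWithStats(m.astype(np.uint8))
    for i in range(1,k):
        if st[i,4]>60:
            w=world(c,l==i)
            if len(w): print("blue",ce[i].round(),st[i,4],np.median(w,0).round(3),np.ptp(np.percentile(w,[3,97],axis=0),axis=0).round(3))
    for nm in("blue1_band","blue1","white1"):
        for d in masks_of(nm,c):
            w=world(c,d["region"]);print(nm,round(d["p"],2),np.round(d["xy"]),w.shape,np.median(w,0).round(3))
E
```

```text
[ 0.23440998 -0.57876905  0.24048774] [[-9.26939877e-01 -3.75208890e-01 -8.68052016e-04]
 [-3.75209886e-01  9.26937862e-01  1.93442246e-03]
 [ 7.88177745e-05  2.11879502e-03 -9.99997752e-01]] 0.9985353454749569 [-0.10086311  0.13786324  0.44995613]
top [[-0.01540657 -0.99985569 -0.00715751]
 [-0.98277673  0.01646102 -0.18406229]
 [ 0.18415355  0.00419846 -0.98288852]] [0.10879758 0.56953621 0.77360296]
blue [276. 264.] 583 [0.53  0.179 0.056] [0.032 0.061 0.019]
blue [322. 272.] 575 [0.515 0.1   0.056] [0.032 0.06  0.006]
blue [370. 274.] 577 [0.51  0.017 0.056] [0.032 0.06  0.007]
blue [460. 303.] 600 [ 0.459 -0.132  0.056] [0.031 0.059 0.005]
blue1_band 0.68 [323. 272.] (572, 3) [0.515 0.1   0.056]
blue1 0.93 [372. 276.] (2693, 3) [0.507 0.018 0.055]
blue1 0.9 [278. 263.] (2780, 3) [0.528 0.177 0.055]
blue1 0.87 [456. 304.] (3284, 3) [ 0.458 -0.128  0.054]
blue1 0.86 [320. 272.] (2650, 3) [0.515 0.099 0.055]
white1 0.88 [407. 293.] (2899, 3) [ 0.478 -0.049  0.054]
white1 0.61 [231. 252.] (3025, 3) [0.549 0.254 0.055]
scene [[ 0.40095745  0.91609121 -0.0031637 ]
 [ 0.77512517 -0.34109567 -0.53182207]
 [-0.48827666  0.21078576 -0.84685021]] [-0.3433494  -0.38704977  1.51646785]
blue [331. 211.] 317 [0.53  0.176 0.056] [0.034 0.063 0.036]
blue [295. 218.] 312 [0.515 0.097 0.056] [0.036 0.067 0.041]
blue [258. 229.] 327 [0.509 0.015 0.056] [0.036 0.066 0.053]
blue [184. 234.] 331 [ 0.459 -0.136  0.056] [0.033 0.06  0.01 ]
blue1_band 0.8 [292. 219.] (343, 3) [0.517 0.093 0.056]
blue1 0.87 [296. 224.] (1715, 3) [0.532 0.091 0.054]
blue1 0.79 [332. 220.] (1736, 3) [0.549 0.17  0.054]
blue1 0.78 [188. 240.] (1941, 3) [ 0.476 -0.138  0.054]
blue1 0.68 [258. 236.] (1730, 3) [0.529 0.01  0.054]
white1 0.91 [223. 236.] (1888, 3) [ 0.496 -0.059  0.054]
white1 0.76 [364. 214.] (1891, 3) [0.568 0.248 0.054]
```

View pics/top.png

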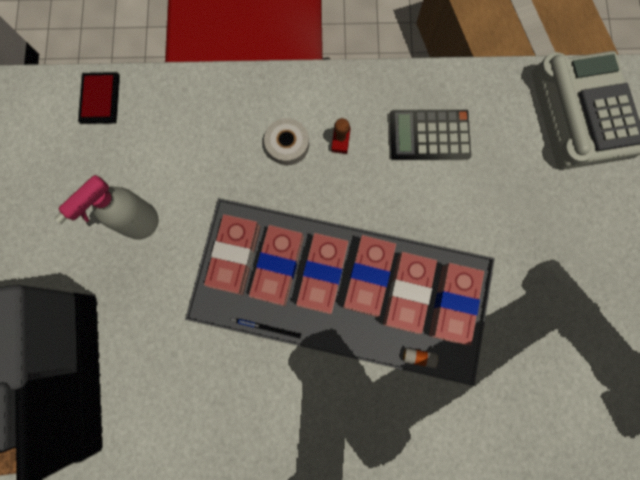

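View pics/scene.png

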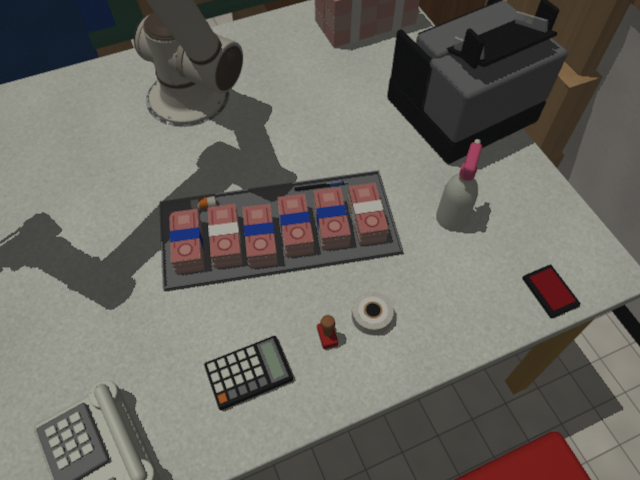

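The top view shows the row from the left as white (231,252), blue (276,264), blue (322,272), blue (370,274), white (407,293), blue (460,303). The scene view agrees. Band tops measure z≈0.056, as expected. I'll close the gripper and travel high to the first blue band.

Request:
drive_tool([
  [0, 15, 38, 0, 0, 0, -0.12],
  [0, 15, 38, 0, 0, 0, -0.12],
  [0, 15, 38, 0, 0, 0, -0.12],
  [0, 15, 38, 0, 0, 0, -0.12],
  [0, 15, 38, 0, 0, 0, -0.12],
])

```text
time_s: 0.82
tcp_pos: [0.3071, -0.3956, 0.2417]
ee_rot: [[-0.981, 0.195, 0.0], [0.195, 0.981, -0.0], [-0.0, -0.0, -1.0]]
wrist_force: [0.7, -0.4, 0.4]
gripper_width: 0.71
gripper_force: 0.0
```

Request:
drive_tool([
  [0, 15, 38, 0, 0, 0, 0],
  [0, 15, 38, 0, 0, 0, 0],
  [0, 15, 38, 0, 0, 0, 0],
  [0, 15, 38, 0, 0, 0, 0],
  [0, 15, 38, 0, 0, 0, 0],
])

```text
time_s: 1.23
tcp_pos: [0.3821, -0.2054, 0.2421]
ee_rot: [[-0.982, 0.189, 0.001], [0.189, 0.982, -0.0], [-0.001, 0.0, -1.0]]
wrist_force: [0.3, -0.0, -0.7]
gripper_width: 0.325
gripper_force: 0.0
```

Request:
drive_tool([
  [0, 15, 38, 0, 0, 0, 0],
  [0, 15, 38, 0, 0, 0, 0],
  [0, 15, 38, 0, 0, 0, 0],
  [0, 15, 38, 0, 0, 0, 0],
  [0, 15, 38, 0, 0, 0, 0],
])

```text
time_s: 1.65
tcp_pos: [0.4572, -0.0151, 0.2422]
ee_rot: [[-0.982, 0.188, 0.001], [0.188, 0.982, 0.0], [-0.001, 0.001, -1.0]]
wrist_force: [1.7, 0.1, 0.9]
gripper_width: 0.019
gripper_force: 0.0
```

Request:
drive_tool([
  [0, 15, 38, 0, 0, 0, -0.04],
  [0, 15, 38, 0, 0, 0, 0],
  [0, 15, 38, 0, 0, 0, 0],
  [0, 15, 38, 0, 0, 0, 0],
  [0, 12, 38, 0, 0, 0, 0],
])

```text
time_s: 2.07
tcp_pos: [0.5295, 0.1749, 0.2418]
ee_rot: [[-0.974, 0.228, 0.001], [0.228, 0.974, 0.0], [-0.001, 0.0, -1.0]]
wrist_force: [0.9, -0.6, -0.3]
gripper_width: 0.007
gripper_force: 0.0
```

Request:
drive_tool([
  [0, 0, 2, -35, 0, 0, 0],
  [0, 0, 0, -35, 0, 0, 0],
  [0, 0, 0, -35, 0, 0, 0],
  [0, 0, 0, -30, 0, 0, 0],
  [0, 0, 0, 0, 0, 0, 0],
])

```text
time_s: 2.48
tcp_pos: [0.5249, 0.1728, 0.1006]
ee_rot: [[-0.973, 0.229, -0.012], [0.229, 0.973, -0.006], [0.01, -0.009, -1.0]]
wrist_force: [-0.9, 0.0, -1.0]
gripper_width: 0.004
gripper_force: 0.0
```

```bash
python3 - <<'E'
from h import *
for n in("top","scene"):
    c=capture(n);f=c["frame"]
    s=sense();X=np.array(s["tcp_pos"])+np.array([0,0,-.019])
    p=np.array(c["R"])@X+c["t"];u,v=p[:2]/p[2]*[c["fx"],c["fy"]]+[c["cx"],c["cy"]];print(n,u,v,X)
    x,y=int(u)-80,int(v)-60
    cv2.imwrite(f"pics/{n}2.png",cv2.resize(f[max(y,0):y+120,max(x,0):x+160,::-1],None,fx=4,fy=4))
print(s["ee_rot"],s["gripper_width"],s["wrist_force"])
E
```

```text
top 277.21113803691884 263.27301626339204 [0.52713572 0.17368142 0.08500153]
scene 330.13256774499973 202.26966062970556 [0.52907874 0.1746434  0.08763057]
[[-9.73801635e-01  2.27397524e-01 -8.61440564e-04]
 [ 2.27398566e-01  9.73800751e-01 -1.41063310e-03]
 [ 5.18096994e-04 -1.56956717e-03 -9.99998634e-01]] 0.003959081818482838 [ 0.48855468 -0.07015971  0.77139252]
```

View pics/scene2.png

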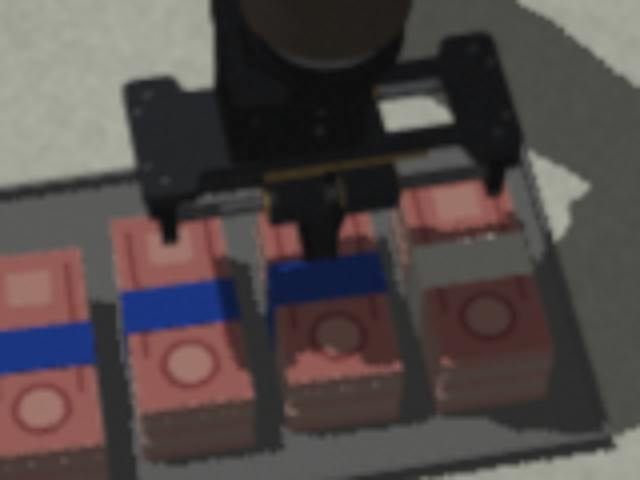

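Fingertips are centred over the first blue band (scene pixel 330,202), about 30 mm above it. Next I'll descend gently.

Request:
drive_tool([
  [0, 0, 2, -7, 0, 0, 0],
  [0, 0, 0, -7, 0, 0, 0],
  [0, 0, 0, -7, 0, 0, 0],
  [0, 0, 0, -5, 0, 0, 0],
  [0, 0, 0, -2, 0, 0, 0],
])

```text
time_s: 3.0
tcp_pos: [0.5286, 0.1766, 0.0782]
ee_rot: [[-0.974, 0.228, -0.001], [0.228, 0.974, -0.0], [0.0, -0.0, -1.0]]
wrist_force: [-0.0, -0.7, 1.3]
gripper_width: 0.002
gripper_force: 0.0
```

Request:
drive_tool([
  [0, 0, 0, -1, 0, 0, 0],
  [0, 0, 0, -1, 0, 0, 0],
  [0, 0, 0, 0, 0, 0, 0],
  [0, 0, 0, 0, 0, 0, 0],
])

```text
time_s: 3.33
tcp_pos: [0.529, 0.1768, 0.0768]
ee_rot: [[-0.974, 0.228, 0.0], [0.228, 0.974, 0.0], [-0.0, 0.0, -1.0]]
wrist_force: [0.5, -0.8, -0.6]
gripper_width: 0.005
gripper_force: 0.0
```

Request:
drive_tool([
  [0, 0, 0, -1, 0, 0, 0],
  [0, 0, 0, -1, 0, 0, 0],
  [0, 0, 0, -1, 0, 0, 0],
  [0, 0, 0, 0, 0, 0, 0],
  [0, 0, 0, 0, 0, 0, 0],
])

```text
time_s: 3.75
tcp_pos: [0.5291, 0.1769, 0.0739]
ee_rot: [[-0.974, 0.228, 0.0], [0.228, 0.974, 0.0], [-0.0, 0.0, -1.0]]
wrist_force: [-1.3, 0.1, 2.1]
gripper_width: 0.004
gripper_force: 1.0
```

Request:
drive_tool([
  [0, 0, 0, -0.5, 0, 0, 0],
  [0, 0, 0, -0.5, 0, 0, 0],
  [0, 0, 0, 0, 0, 0, 0],
  [0, 0, 0, 0, 0, 0, 0],
])

```text
time_s: 4.08
tcp_pos: [0.5291, 0.1769, 0.0729]
ee_rot: [[-0.974, 0.228, 0.0], [0.228, 0.974, 0.0], [-0.0, 0.0, -1.0]]
wrist_force: [-0.1, 0.4, 3.3]
gripper_width: 0.006
gripper_force: 1.7
```

Request:
drive_tool([
  [0, 0, 0, 0, 0, 0, 0],
  [0, 0, 0, 0, 0, 0, 0],
  [0, 0, 0, 0, 0, 0, 0],
])

```text
time_s: 4.33
tcp_pos: [0.529, 0.1768, 0.0728]
ee_rot: [[-0.974, 0.228, 0.0], [0.228, 0.974, 0.0], [-0.0, 0.0, -1.0]]
wrist_force: [0.7, 0.5, 3.7]
gripper_width: 0.007
gripper_force: 1.8
```

Request:
drive_tool([
  [0, 0, 0, 8, 0, 0, 0],
  [0, 0, 0, 14, 0, 0, 0],
  [0, -4, -26, 8, 0, 0, 0],
  [0, -5, -27, 0, 0, 0, 0],
  [0, -5, -26, 0, 0, 0, 0],
])

```text
time_s: 4.75
tcp_pos: [0.5145, 0.0972, 0.1031]
ee_rot: [[-0.974, 0.227, 0.0], [0.227, 0.974, 0.0], [-0.0, 0.0, -1.0]]
wrist_force: [-0.5, -0.9, -0.4]
gripper_width: 0.007
gripper_force: 0.0
```

Request:
drive_tool([
  [0, 0, 0, -6, 0, 0, 0],
  [0, 0, 0, -8, 0, 0, 0],
  [0, 0, 0, -8, 0, 0, 0],
  [0, 0, 0, -4, 0, 0, 0],
  [0, 0, 0, -1, 0, 0, 0],
])

```text
time_s: 5.17
tcp_pos: [0.5144, 0.0981, 0.0743]
ee_rot: [[-0.974, 0.227, -0.002], [0.227, 0.974, -0.001], [0.002, -0.002, -1.0]]
wrist_force: [-0.6, -0.6, 1.3]
gripper_width: 0.008
gripper_force: 0.7
```

Request:
drive_tool([
  [0, 0, 0, -1, 0, 0, 0],
  [0, 0, 0, -1, 0, 0, 0],
  [0, 0, 0, -1, 0, 0, 0],
  [0, 0, 0, 0, 0, 0, 0],
  [0, 0, 0, 0, 0, 0, 0],
])

```text
time_s: 5.58
tcp_pos: [0.5148, 0.098, 0.0729]
ee_rot: [[-0.974, 0.228, 0.0], [0.228, 0.974, 0.0], [-0.0, 0.0, -1.0]]
wrist_force: [-2.6, 0.6, 3.6]
gripper_width: 0.001
gripper_force: 1.7
```

Request:
drive_tool([
  [0, 0, 0, 0, 0, 0, 0],
  [0, 0, 0, 0, 0, 0, 0],
  [0, 0, 0, 0, 0, 0, 0],
])

```text
time_s: 5.83
tcp_pos: [0.5151, 0.0979, 0.0729]
ee_rot: [[-0.974, 0.228, 0.001], [0.228, 0.974, 0.0], [-0.0, 0.0, -1.0]]
wrist_force: [-2.6, 1.5, 3.8]
gripper_width: 0.002
gripper_force: 1.7
```

Request:
drive_tool([
  [0, 0, 0, 8, 0, 0, 0],
  [0, 0, 0, 14, 0, 0, 0],
  [0, -2, -27, 8, 0, 0, 0],
  [0, -2, -28, 0, 0, 0, 0],
  [0, -2, -27, 0, 0, 0, 0],
])

```text
time_s: 6.25
tcp_pos: [0.5098, 0.0152, 0.1037]
ee_rot: [[-0.974, 0.227, 0.003], [0.227, 0.974, 0.001], [-0.003, 0.001, -1.0]]
wrist_force: [-0.1, 1.1, -0.8]
gripper_width: 0.007
gripper_force: 0.0
```

Request:
drive_tool([
  [0, 0, 0, -6, 0, 0, 0],
  [0, 0, 0, -8, 0, 0, 0],
  [0, 0, 0, -8, 0, 0, 0],
  [0, 0, 0, -3, 0, 0, 0],
  [0, 0, 0, 0, 0, 0, 0],
])

```text
time_s: 6.67
tcp_pos: [0.5084, 0.0162, 0.0763]
ee_rot: [[-0.974, 0.227, -0.002], [0.227, 0.974, -0.001], [0.002, -0.001, -1.0]]
wrist_force: [0.9, 0.4, 0.1]
gripper_width: 0.005
gripper_force: 0.0
```

Request:
drive_tool([
  [0, 0, 0, -2, 0, 0, 0],
  [0, 0, 0, -1, 0, 0, 0],
  [0, 0, 0, -1, 0, 0, 0],
  [0, 0, 0, -1, 0, 0, 0],
  [0, 0, 0, 0, 0, 0, 0],
])

```text
time_s: 7.08
tcp_pos: [0.5092, 0.0163, 0.073]
ee_rot: [[-0.974, 0.228, 0.001], [0.228, 0.974, 0.001], [-0.001, 0.001, -1.0]]
wrist_force: [-0.8, 2.5, 3.2]
gripper_width: 0.006
gripper_force: 1.6
```

Request:
drive_tool([
  [0, 0, 0, 0, 0, 0, 0],
  [0, 0, 0, 0, 0, 0, 0],
  [0, 0, 0, 0, 0, 0, 0],
])

```text
time_s: 7.33
tcp_pos: [0.5093, 0.016, 0.073]
ee_rot: [[-0.974, 0.228, 0.001], [0.228, 0.974, 0.0], [-0.001, 0.001, -1.0]]
wrist_force: [-0.6, 2.1, 3.8]
gripper_width: 0.003
gripper_force: 1.6
```

Third band done. Next I'll lift, pass above the white bundle and move to the last blue band.

Request:
drive_tool([
  [0, 0, 0, 10, 0, 0, 0],
  [0, 0, 0, 20, 0, 0, 0],
  [0, 0, 0, 15, 0, 0, 0],
  [0, -10, -30, 0, 0, 0, 0],
  [0, -10, -30, 0, 0, 0, 0],
])

```text
time_s: 7.75
tcp_pos: [0.4895, -0.0442, 0.119]
ee_rot: [[-0.974, 0.225, 0.002], [0.225, 0.974, 0.0], [-0.002, 0.001, -1.0]]
wrist_force: [-0.1, -0.9, -1.3]
gripper_width: 0.005
gripper_force: 0.0
```

Request:
drive_tool([
  [0, -10, -30, 0, 0, 0, 0],
  [0, -10, -30, 0, 0, 0, 0],
  [0, -10, -30, 0, 0, 0, 0],
  [0, 0, 0, 0, 0, 0, 0],
])

```text
time_s: 8.08
tcp_pos: [0.456, -0.1378, 0.1177]
ee_rot: [[-0.972, 0.233, -0.003], [0.233, 0.972, -0.0], [0.003, -0.001, -1.0]]
wrist_force: [-0.1, 0.7, 0.2]
gripper_width: 0.008
gripper_force: 0.0
```

```bash
python3 - <<'E'
from h import *
c=capture("scene");f=c["frame"];s=sense();print(s["tcp_pos"])
cv2.imwrite("pics/s3.png",cv2.resize(f[160:300,100:300,::-1],None,fx=4,fy=4))
for n in ("scene","top"):
    c=capture(n);h=cv2.cvtColor(c["frame"],cv2.COLOR_RGB2HSV)
    m=((h[...,0]>95)&(h[...,0]<130)&(h[...,1]>90)&(h[...,2]>40))
    k,l,st,ce=cv2.connectedComponentsWithStats(m.astype(np.uint8))
    for i in range(1,k):
        if st[i,4]>60: print(n,ce[i].round(),st[i,4],np.median(world(c,l==i),0).round(3))
E
```

```text
[ 0.45724761 -0.13651006  0.11779308]
scene [48. 34.] 7196 [-0.574 -0.321 -0.128]
scene [331. 211.] 317 [0.53  0.176 0.056]
scene [295. 218.] 299 [0.516 0.097 0.056]
scene [258. 229.] 316 [0.51  0.015 0.056]
scene [185. 234.] 341 [ 0.46  -0.133  0.056]
top [275. 264.] 545 [0.53  0.181 0.056]
top [317. 271.] 355 [0.517 0.108 0.056]
```

View pics/s3.png

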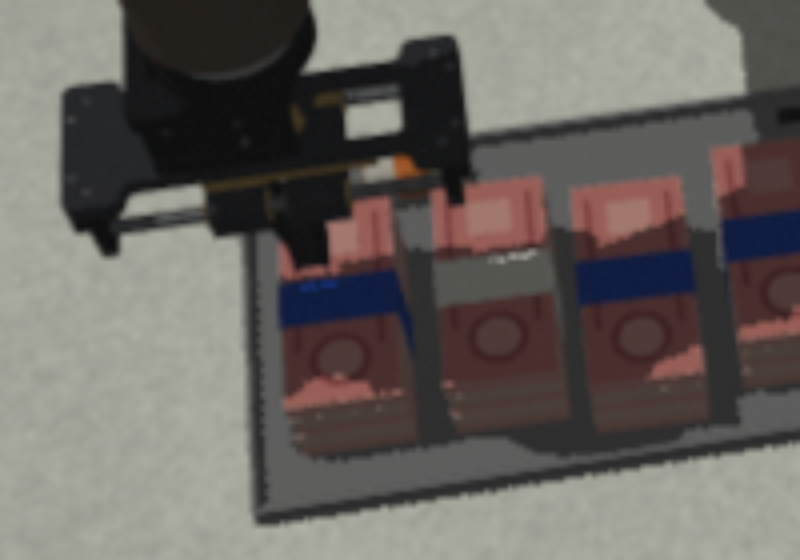

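All bundles are in place, and the fingertips (crop pixel 308,260) are above the last blue band (340,295). The rest of the offset is parallax.

Request:
drive_tool([
  [0, 0, 0, -8, 0, 0, 0],
  [0, 0, 1, -10, 0, 0, 0],
  [0, 0, 0, -10, 0, 0, 0],
  [0, 0, 0, -8, 0, 0, 0],
  [0, 0, 0, -4, 0, 0, 0],
])

```text
time_s: 8.65
tcp_pos: [0.4584, -0.1324, 0.0762]
ee_rot: [[-0.974, 0.227, -0.002], [0.227, 0.974, 0.0], [0.002, -0.001, -1.0]]
wrist_force: [0.2, 0.2, 0.7]
gripper_width: 0.01
gripper_force: 0.0
```

Request:
drive_tool([
  [0, 0, 0, -2, 0, 0, 0],
  [0, 0, 0, -1, 0, 0, 0],
  [0, 0, 0, -1, 0, 0, 0],
  [0, 0, 0, -1, 0, 0, 0],
  [0, 0, 0, 0, 0, 0, 0],
])

```text
time_s: 9.07
tcp_pos: [0.459, -0.1331, 0.073]
ee_rot: [[-0.974, 0.228, 0.0], [0.228, 0.974, 0.0], [-0.0, 0.0, -1.0]]
wrist_force: [-1.0, 1.7, 1.9]
gripper_width: 0.007
gripper_force: 1.6
```

Request:
drive_tool([
  [0, 0, 0, 0, 0, 0, 0],
  [0, 0, 0, 0, 0, 0, 0],
  [0, 0, 0, 0, 0, 0, 0],
])

```text
time_s: 9.32
tcp_pos: [0.4591, -0.1332, 0.073]
ee_rot: [[-0.974, 0.228, 0.001], [0.228, 0.974, 0.0], [-0.001, 0.0, -1.0]]
wrist_force: [-1.3, 2.5, 3.4]
gripper_width: 0.007
gripper_force: 1.6
```

Steady at about 3 N on the last band, so I'm handing in.

```bash
python3 -c "
from h import *
s=sense();print(s['tcp_pos'],s['wrist_force']);print(finish_job())"
```

```text
[ 0.45906147 -0.13318764  0.07295028] [-1.2788389   2.49973079  3.41098953]
the job is handed in; nothing more can be done
None
```

I touched all four blue bands in order from left to right at about 3–4 N each and handed the job in with the fingertips still resting on the last one; the judge's verdict was not shown.

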